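# Set out the sharpening station

## Task

Set out the sharpening station on the wooden work board: put the wooden stone base flat in the centre of the board, midway between its left and right edges where the anvil and the vice stand, its length square to the board and pointing away from the robot; lay the longest stone centred along the top of the base, and set the smallest stone on the middle of that one. Lay the middle-sized stone flat on the board beside the base, on the anvil's side, parallel to it and level with its middle, and stand the oil tin on the board behind the far end of the base, in line with it, each leaving a gap of about a finger or two (15 to 35 mm) to the base. Keep the tin upright, and do not shift or tip the brass bowl or the glass jar.

Things in the scene. Friction and masses are not known exactly. Their poses are not given: they have to be found in the camera images.
- board: Flat dark-brown wooden work board lying fixed on the table, 320 (x) by 360 (y) by 12 mm; origin at the centre of its underside, top 12 mm above the origin; x points away from the robot, y to the left, turned a little at random. It lies on one side of the table (left or right), the black rubber mat with the loose things on the other.
- anvil: Small steel bench anvil with a horn pointing to the robot, fixed on the board near its left or right edge: origin at the centre of its underside, 155 mm to the side of the board's centre (y) and up to 30 mm nearer or farther (x). Foot 70 (x) by 46 (y) mm, 65 mm high, 120 mm long (x) over the horn.
- vice: Small grey screw vice with two upright jaws, fixed on the board near the other side edge from the anvil: origin at the centre of its underside, 155 mm to the side of the board's centre and up to 30 mm nearer or farther (x). About 115 (x) by 54 (y) by 59 mm high.
- base: The stone base: plain pale wooden slab, loose, 150 (x) by 56 (y) by 20 mm high, 0.09 to 0.16 kg; origin at the centre of its underside, x along its length. Starts on the mat.
- long_stone: The longest of the three grey stones: whetstone slab, dark lower half, grey upper half, loose, 130 (x) by 45 (y) by 22 mm high, 0.22 to 0.39 kg; origin at the centre of its underside, x along its length. Starts on the mat.
- short_stone: The middle-sized grey stone: finishing stone, loose, 85 (x) by 35 (y) by 20 mm high, 0.10 to 0.18 kg; origin at the centre of its underside, x along its length. Starts on the mat.
- dressing_stone: The smallest grey stone, a stubby dressing block, loose, 42 (x) by 30 (y) by 26 mm high, 0.06 to 0.10 kg; origin at the centre of its underside, x along its length. Starts on the mat.
- oil_tin: Squat round bare-metal tin with closed lid, loose, 52 mm diameter, 42 mm high, 0.10 to 0.18 kg; origin at the centre of its underside, z up. Starts on the mat.
- bowl: Bystander: small open brass bowl, loose, 80 mm across the rim, 30 mm high, standing on the mat among the other things (all start on the mat, its top 4 mm above the table, in six mixed-up places in two rows of three about 170 mm apart in x and 120 mm in y, long sides roughly along x). Origin at the centre of its underside.
- jar: Bystander: amber glass jar with dark cap, loose, 44 mm diameter, 75 mm high, standing on the table beyond the board and mat, near the middle. Origin at the centre of its underside.
Mind the look-alikes: they are no part of the job. What is shaped like the base but pink or turquoise is not meant.

How it is judged:
At the end, for the whole second after the job is handed in: Base centred on board (15 mm, 9 deg). Long stone on base (12 mm, 8 deg), small stone on it (12 mm). Middle stone on board, anvil side, 50-94 mm from base centre (18 mm lengthwise, 10 deg). Tin behind base on board, 105-143 mm from its centre, 18 mm off axis. All level, upright, released, at rest (x of base in the frame of board between -0.015 and 0.015 m and y of base in the frame of board between -0.015 and 0.015 m and z of base in the frame of board between 0.009 and 0.015 m and angle between the x axis of base and the x axis of board, either way round below 0.16 rad and horizontal distance between long_stone and base below 0.012 m and angle between the x axis of long_stone and the x axis of base, either way round below 0.15 rad and z of long_stone in the frame of base between 0.017 and 0.023 m and horizontal distance between dressing_stone and long_stone below 0.012 m and z of dressing_stone in the frame of long_stone between 0.019 and 0.025 m and horizontal distance between short_stone and base between 0.05 and 0.094 m and x of short_stone in the frame of base between -0.018 and 0.018 m and horizontal distance between short_stone and anvil below 0.145 m and angle between the x axis of short_stone and the x axis of base, either way round below 0.18 rad and z of short_stone in the frame of board between 0.009 and 0.015 m and horizontal distance between oil_tin and base between 0.105 and 0.143 m and x of oil_tin in the frame of board above 0.08 m and y of oil_tin in the frame of base between -0.018 and 0.018 m and z of oil_tin in the frame of board between 0.009 and 0.015 m and angle between each of base, long_stone, short_stone, dressing_stone, oil_tin's own z axis and vertical below 0.1 rad and linear speed of each of base, long_stone, short_stone, dressing_stone, oil_tin below 0.02 m/s and angular speed of each of base, long_stone, short_stone, dressing_stone, oil_tin below 0.2 rad/s); the robot touches nothing.
It fails at once if the bowl was shifted by more than 25 mm or tipped (distance of bowl from where it was at the start of the episode above 0.025 m or angle between bowl's own z axis and vertical above 0.4 rad).
It fails at once if the jar was shifted by more than 25 mm or tipped (distance of jar from where it was at the start of the episode above 0.025 m or angle between jar's own z axis and vertical above 0.4 rad).
It fails at once if the oil tin was tipped by more than 30 degrees (angle between oil_tin's own z axis and vertical above 0.52 rad).
It also fails if it takes over 128 s, if anything falls off the work surface, if the arm or the gripper's body presses on something with over 40 N, if the wrist force passes 120 N, or if a joint passes its speed limit or range.

## Robot

A 7-joint arm with a two-finger parallel gripper is mounted at the origin on the work surface. World frame = base frame: x ahead of the robot, y to its left, z up, the work surface at z = 0. Lengths are in m, angles in rad, forces in N, time in s.
With the tool pointing down it reaches from about 0.425 to 0.925 m from the base axis. Payload 6.8 kg.
Tool frame: the origin (TCP) lies on the centre line of the jaws, within the pads' length; the fingertips stand 11 mm ahead of it and the grasp point (between the pads) lies 8 mm behind it; z points along the fingers, y is the line along which they close (so a half turn about z gives the same grasp; the last joint's range is limited). The gripper opens to 85 mm and grips with 20 to 120 N. Pads are 22 mm wide; open, the fingers measure 114 mm over their backs; the gripper's body (76 mm by 85 mm) begins 54 mm behind the grasp point. The pads swing forward as they close: fully open they stand 13 mm farther back than shut.
Start: joints at [-1.209, 0.477, 0.022, 1.555, -0.011, 1.109, -0.083], TCP at [0.306, 0.602, 0.242] pointing down, gripper open.
Joint ranges: [-2.96, 2.96], [-0.34, 2.1], [-1.41, 1.46], [0.24, 2.44], [-1.37, 4.51], [0.17, 1.92], [-2.96, 2.96]. Speed limits (rad/s): [2.39, 2.39, 3.14, 3.14, 3.14, 3.14, 3.14].

## Interface

Orientations are given as a rotation vector (axis times angle).
In Python, from workcell import bot gives the robot as it stands.
- The arm moves only by the shell command python3 -m pendant 'ROWS' [FORCE]. ROWS is a JSON object whose one key "targets" holds a list of rows, each an object with "dr": the turn, a rotation vector about the tool's x, y, z in units of 5 degrees (1.0 is 5 degrees), a list of three; "delta_pos": the shift along the tool's x, y, z in units of 40 mm (1.0 is 40 mm), a list of three; "jaw": the closure, from -1 (fully open) to 1 (shut). A call has 1 to 20 rows; each row shifts and turns the commanded pose from where the row before left it, along the tool's axes as they then stand; what a row does not reach is not made up. A row lasts 1/12 s, in which the tool goes at most 41.7 mm and 7.16 degrees, less where a joint would pass 70% of its speed; a pose out of reach is approached as far as the arm can. A call is refused whole if a number of a shift passes 1 or a number of a turn 1, either way. A call with a gripper value outside its range is refused whole. The fingers move at their own pace and stop on an object; FORCE is the grip in N (left out, the last holds). Time passes only in rows, so rows that do not move let the fingers close. It gives the time, the measured TCP pose, the force, the opening and the grip force at its end, in the units of the state.
- bot.sense(): the state, without advancing time (a new reading comes with each control period).
- bot.get_image(name): name is "scene" or "top" or "wrist"; returns a dict with "frame" (480x640x3 uint8, blue, green, red), "depth" (480x640 float32, m along the optical axis (not along the pixel's ray), 0 where there is no reading), "fx", "fy", "cx", "cy" (pixels), "extrinsics" (4x4, takes a point from camera to world coordinates). Camera axes: x right, y down, z forward; pixel columns grow to the right and rows downward; lengths in m; the calibration is good to about 2 mm. The wrist camera is an equidistant fisheye: a pixel r from the principal point sees the ray r / f radians off the axis. A picture is of the moment at which its call begins.
- bot.hand_in(): hands the job in; it is judged then, once.
The state is a dict: "time_s": time; "q": joint angles; "qvel": joint speeds; "effort": joint torques, N m; "tcp_pos": TCP position; "orientation": TCP orientation; "force": force on the tool from outside, world axes, zero at the start; "wrist_torque": the same for the moment, N m; "finger_gap": opening from 0.0 (shut) to 1.0 (fully open); "grasp_force": force on a finger pad.
Only numpy, scipy, OpenCV 4.12 (cv2) and the standard library are available. Lean on these libraries where they do the work, as an engineer would, in place of code of your own. Each camera call takes 0.05 s, during which the arm holds its last target. There are 200 camera calls.

## Working session

There is one attempt and no reset: what is moved stays moved. The work goes in short steps, Python scripts to look and compute and a shell command to move; the robot and the scene stay as the last step left them, time stands still between calls to the robot, and variables do not carry over. Pictures are saved under pics/ and viewed, at most 14 in all, crops included, and the job is handed in when it is done.

```bash
ls; mkdir -p pics; python3 - <<'E'
from workcell import bot
import cv2,numpy as np
for n in ["top","scene"]:
    im=bot.get_image(n); cv2.imwrite(f"pics/{n}0.png",im["frame"]); np.savez(f"{n}0.npz",**im)
    print(n,im["fx"],im["fy"],im["cx"],im["cy"],np.round(im["extrinsics"],4).tolist())
print(bot.sense())
E
```

```text
pics
top 457.6898949133823 457.6898949133823 317.7800016205983 237.61870389165705 [[0.0032, -0.9976, 0.0698, 0.4148], [-1.0, -0.0031, 0.0013, -0.1408], [-0.0011, -0.0698, -0.9976, 1.2846], [0.0, 0.0, 0.0, 1.0]]
scene 582.2820180507027 582.2820180507027 328.29772975386373 239.89932853217508 [[0.3661, 0.6971, -0.6165, 1.4028], [0.9305, -0.2814, 0.2343, -0.4752], [-0.0102, -0.6595, -0.7517, 1.1446], [0.0, 0.0, 0.0, 1.0]]
{'time_s': 0.1, 'q': array([-1.20909623,  0.47768905,  0.02236544,  1.55633196, -0.01150892,
        1.10928788, -0.08306377]), 'qvel': array([-9.59290966e-04, -3.54626330e-03, -6.84725037e-05, -1.95601865e-03,
        5.46956430e-04,  2.89514836e-03, -8.19471109e-04]), 'effort': array([ 4.70986037e-03, -5.97752559e+01,  1.61389042e+00, -2.81952864e+01,
        1.28735224e-02,  5.09095189e-03, -7.20735045e-06]), 'tcp_pos': array([0.305369  , 0.60141416, 0.2414511 ]), 'orientation': array([-7.31083531e-01, -3.05507959e+00,  2.46148563e-03]), 'force': array([-0.10795529,  1.02462182,  0.64151217]), 'wrist_torque': array([-0.01085284, -0.01411852,  0.03563774]), 'grasp_force': 0.0, 'finger_gap': 1.001589431549075}
```

View pics/top0.png

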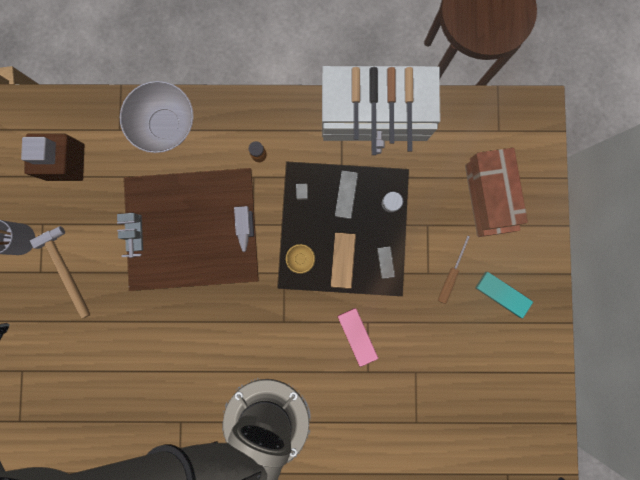

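View pics/scene0.png

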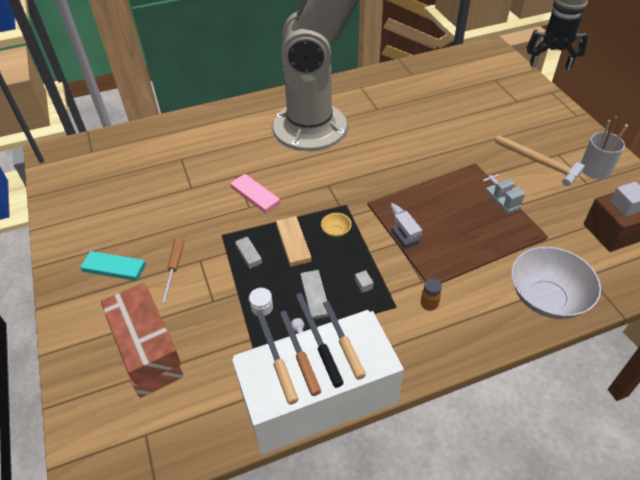

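The top view shows the pale base at (343,260), with the pink (357,337) and turquoise (505,295) look-alikes off the mat. On the mat:
- long stone (346,194)
- middle stone (386,262)
- small stone (301,191)
- tin (392,202)
- bowl (300,259)

The jar is at (257,151), and the board at about (191,230) has the anvil on its right, at (243,228). The scene view agrees: base (293,240), long stone (314,293), middle stone (248,251), small stone (364,281), tin (261,301).

Candidates for the base: pale (343,260), pink (357,337), turquoise (505,295). I choose the pale one on the mat. I'll check that in a crop and measure from both cameras.

```bash
cat > meas.py <<'E'
import numpy as np,cv2
def cloud(im):
    v,u=np.mgrid[0:480,0:640]; d=im["depth"]
    P=np.stack([(u-im["cx"])/im["fx"]*d,(v-im["cy"])/im["fy"]*d,d],-1)
    E=np.asarray(im["extrinsics"]); P=P@E[:3,:3].T+E[:3,3]; P[d<=0]=np.nan
    return P
def top_rect(P,c,r,zmin):
    """points near world xy c within r above zmin; top face rect"""
    Q=P.reshape(-1,3); Q=Q[np.isfinite(Q[:,0])]
    Q=Q[(np.hypot(Q[:,0]-c[0],Q[:,1]-c[1])<r)&(Q[:,2]>zmin)]
    zt=np.percentile(Q[:,2],80); Q=Q[Q[:,2]>zt-0.006]
    (x,y),(w,h),a=cv2.minAreaRect((Q[:,:2]*1000).astype(np.float32))
    if w<h: w,h,a=h,w,a+90
    a=(a+90)%180-90
    return dict(c=(round(x,1),round(y,1)),size=(round(w,1),round(h,1)),ang=round(a,1),z=round(np.median(Q[:,2])*1000,1),n=len(Q))
E
python3 - <<'E'
import numpy as np,cv2
from meas import *
T=np.load("top0.npz");S=np.load("scene0.npz")
PT,PS=cloud(T),cloud(S)
pix=dict(base=(343,260,.085),long=(346,194,.075),short=(386,262,.055),dress=(301,191,.04),tin=(392,202,.045),bowl=(300,259,.05),jar=(257,151,.035))
for k,(u,v,r) in pix.items():
    c=PT[v,u]; 
    for n,P in (("T",PT),("S",PS)): print(k,n,top_rect(P,c,r,0.012))
print("mat z",PT[225,310],"board z",PT[230,190])
# board colour mask
f=T["frame"]; 
for n,P in (("T",PT),("S",PS)):
    f=(T if n=="T" else S)["frame"].astype(int)
    h=P[...,2]; c=PT[230,190]
    m=(abs(h-0.012)<0.005)&(np.hypot(P[...,0]-c[0],P[...,1]-c[1])<0.27)&(f[...,2]<105)&(f[...,2]>f[...,0]+10)
    m=cv2.morphologyEx(m.astype(np.uint8),cv2.MORPH_OPEN,np.ones((5,5)))
    n_,l,st,ce=cv2.connectedComponentsWithStats(m); i=1+st[1:,4].argmax()
    r=cv2.minAreaRect((P[l==i][:,:2]*1000).astype(np.float32)); print("board",n,r,np.median(h[l==i]))
def show(P):
  for nm,u,v in (("anvil",243,222),("vice",128,230)):
    c=PT[v,u]; print(nm,c,top_rect(P,c,.09,.025))
show(PT);show(PS)
cv2.imwrite("pics/crop.png",cv2.resize(T["frame"][140:310,270:420],None,fx=3.5,fy=3.5,interpolation=cv2.INTER_CUBIC))
E
```

```text
base T {'c': (444.0, -180.4), 'size': (149.5, 110.2), 'ang': -4.6, 'z': np.float64(23.9), 'n': 1053}
base S {'c': (446.8, -180.3), 'size': (152.6, 112.0), 'ang': -4.9, 'z': np.float64(25.7), 'n': 915}
long T {'c': (625.0, -216.3), 'size': (129.8, 44.9), 'ang': -8.6, 'z': np.float64(25.9), 'n': 710}
long S {'c': (626.4, -217.1), 'size': (133.7, 45.6), 'ang': -8.7, 'z': np.float64(27.2), 'n': 787}
short T {'c': (436.3, -325.9), 'size': (84.6, 36.0), 'ang': 8.8, 'z': np.float64(23.9), 'n': 363}
short S {'c': (438.6, -326.3), 'size': (89.3, 36.4), 'ang': 8.0, 'z': np.float64(25.4), 'n': 361}
dress T {'c': (631.8, -92.2), 'size': (40.0, 28.0), 'ang': 0.4, 'z': np.float64(29.8), 'n': 154}
dress S {'c': (635.7, -93.3), 'size': (45.3, 30.2), 'ang': 4.0, 'z': np.float64(31.7), 'n': 182}
tin T {'c': (602.8, -341.6), 'size': (49.7, 49.3), 'ang': -2.0, 'z': np.float64(45.8), 'n': 270}
tin S {'c': (605.8, -343.6), 'size': (51.6, 50.8), 'ang': 66.2, 'z': np.float64(47.2), 'n': 329}
bowl T {'c': (446.5, -89.2), 'size': (76.8, 74.2), 'ang': 0.5, 'z': np.float64(32.2), 'n': 205}
bowl S {'c': (448.1, 
[... 435 characters left out ...]
98828125), 4.440720558166504) 0.011907053907732945
board S ((639.4442749023438, 248.13368225097656), (17.844629287719727, 37.53718948364258), 22.240745544433594) 0.014031034092193528
anvil [0.54039377 0.05966004 0.07447409] {'c': (524.4, 63.2), 'size': (117.5, 36.4), 'ang': 4.1, 'z': np.float64(76.8), 'n': 469}
vice [0.51827301 0.36543613 0.07267754] {'c': (531.5, 373.0), 'size': (67.1, 47.0), 'ang': 5.8, 'z': np.float64(70.7), 'n': 330}
anvil [0.54039377 0.05966004 0.07447409] {'c': (527.5, 62.9), 'size': (118.2, 40.1), 'ang': 2.1, 'z': np.float64(78.4), 'n': 417}
vice [0.51827301 0.36543613 0.07267754] {'c': (533.1, 374.3), 'size': (75.7, 50.9), 'ang': 3.6, 'z': np.float64(72.4), 'n': 290}
```

View pics/crop.png

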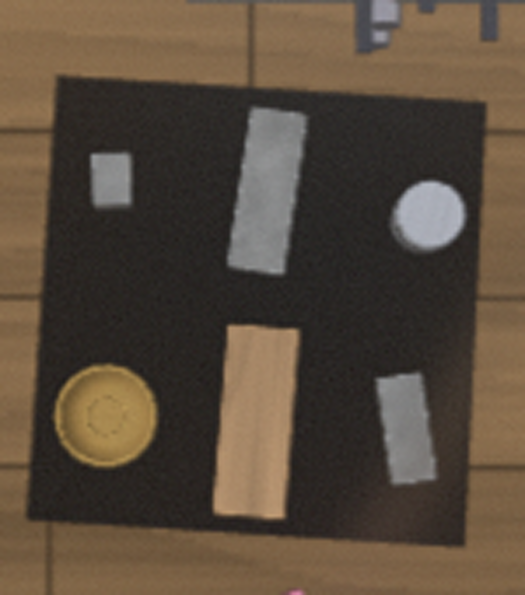

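The crop confirms the choice: the pale wooden slab is at crop (256,421), unpainted, with the brass bowl close on its left at (106,415). Its first fit included the bowl rim, so I'll refit it and write the planning helper.

```bash
cat > plan.py <<'E'
import sys,json,numpy as np
from scipy.spatial.transform import Rotation as Ro
from workcell import bot
s=bot.sense(); R=Ro.from_rotvec(s["orientation"]).as_matrix(); p=s["tcp_pos"]
yaw=np.degrees(np.arctan2(R[1,1],R[0,1]))
print("t",round(s["time_s"],1),"tcp mm",np.round(p*1000,1),"yaw",round(yaw,1),"tilt",np.round(R[:2,2],3),"gap",round(s["finger_gap"],3))
if len(sys.argv)>1:
    pts=[list(map(float,a.split(","))) for a in sys.argv[1:]]   # x,y,z,yaw mm deg
    for x,y,z,w in pts:
        dy=(w-yaw+180)%360-180; c,sn=np.cos(np.radians(w)),np.sin(np.radians(w))
        Rt=np.array([[-sn*-1*-1,c,0],[c,sn,0],[0,0,-1]]) ; Rt[:,0]=np.cross(Rt[:,1],Rt[:,2])
        d=(np.array([x,y,z])/1000-p)@Rt/0.04; n=int(np.ceil(np.linalg.norm(d)/0.95))
        print("dr_z",round(-dy/5,2),"shift units",np.round(d,2),f"= {n} rows of",np.round(d/max(n,1),3))
        p=np.array([x,y,z])/1000; yaw=w
E
python3 - <<'E'
import numpy as np
from meas import *
for n in "top0","scene0":
    I=np.load(n+".npz");P=cloud(I);f=I["frame"].astype(int)
    m=(abs(P[...,0]-.444)<.1)&(abs(P[...,1]+.2)<.06)&(P[...,2]>.012)&(f[...,0]>85)
    Q=P[m]; Q=Q[Q[:,2]>np.median(Q[:,2])-.006]
    print(n,cv2.minAreaRect((Q[:,:2]*1000).astype(np.float32)),np.median(Q[:,2]))
E
python3 plan.py 460,480,220,85.5 510,-203,150,85.5; ls .; python3 -m pendant '{"targets":[{"dr":[0,0,-1],"delta_pos":[0,0,0],"jaw":-0.55},{"dr":[0,0,-1],"delta_pos":[0,0,0],"jaw":-0.55},{"dr":[0,0,-1],"delta_pos":[0,0,0],"jaw":-0.55},{"dr":[0,0,-1],"delta_pos":[0,0,0],"jaw":-0.55},{"dr":[0,0,-0.5],"delta_pos":[0,0,0],"jaw":-0.55},{"dr":[0,0,0],"delta_pos":[0,0,0],"jaw":-0.55}]}' 60; python3 plan.py 460,480,220,85.5 520,100,220,85.5 484,-184,110,85.5
```

```text
top0 ((441.79815673828125, -207.30303955078125), (54.494693756103516, 147.36801147460938), 85.60385131835938) 0.023764988859930836
scene0 ((443.24835205078125, -208.164794921875), (55.957584381103516, 155.01609802246094), 85.12779998779297) 0.025545492986723373
t 0.1 tcp mm [305.4 601.4 241.5] yaw 63.1 tilt [-0.001 -0.001] gap 1.002
dr_z -4.48 shift units [-4.09 -2.72  0.54] = 6 rows of [-0.682 -0.454  0.089]
dr_z -0.0 shift units [ -2.59 -16.92   1.75] = 19 rows of [-0.136 -0.891  0.092]
meas.py
pics
plan.py
scene0.npz
top0.npz
time_s: 0.6
tcp_pos: [0.3056, 0.6015, 0.2417]
orientation: [-0.119, -3.139, 0.001]
force: [0.8, 0.2, 0.6]
finger_gap: 0.775
grasp_force: 0.0
t 0.6 tcp mm [305.6 601.5 241.7] yaw 85.7 tilt [-0.001 -0.001] gap 0.775
dr_z 0.03 shift units [-4.09 -2.73  0.54] = 6 rows of [-0.681 -0.454  0.091]
dr_z -0.0 shift units [-2.24 -9.35  0.  ] = 11 rows of [-0.204 -0.85   0.   ]
dr_z -0.0 shift units [ 0.34 -7.15  2.75] = 9 rows of [ 0.038 -0.794  0.306]
```

The base centre is (442,-207.5), so both sides have clearance and I can grasp it centrally.

```bash
python3 -m pendant '{"targets":[{"dr":[0,0,0],"delta_pos":[-0.68,-0.45,0.09],"jaw":-0.7},{"dr":[0,0,0],"delta_pos":[-0.68,-0.45,0.09],"jaw":-0.7},{"dr":[0,0,0],"delta_pos":[-0.68,-0.45,0.09],"jaw":-0.7},{"dr":[0,0,0],"delta_pos":[-0.68,-0.45,0.09],"jaw":-0.7},{"dr":[0,0,0],"delta_pos":[-0.68,-0.45,0.09],"jaw":-0.7},{"dr":[0,0,0],"delta_pos":[-0.68,-0.45,0.09],"jaw":-0.7},{"dr":[0,0,0],"delta_pos":[-0.2,-0.85,0],"jaw":-0.7},{"dr":[0,0,0],"delta_pos":[-0.2,-0.85,0],"jaw":-0.7},{"dr":[0,0,0],"delta_pos":[-0.2,-0.85,0],"jaw":-0.7},{"dr":[0,0,0],"delta_pos":[-0.2,-0.85,0],"jaw":-0.7},{"dr":[0,0,0],"delta_pos":[-0.2,-0.85,0],"jaw":-0.7},{"dr":[0,0,0],"delta_pos":[-0.2,-0.85,0],"jaw":-0.7},{"dr":[0,0,0],"delta_pos":[-0.2,-0.85,0],"jaw":-0.7},{"dr":[0,0,0],"delta_pos":[-0.2,-0.85,0],"jaw":-0.7},{"dr":[0,0,0],"delta_pos":[-0.2,-0.85,0],"jaw":-0.7},{"dr":[0,0,0],"delta_pos":[-0.2,-0.85,0],"jaw":-0.7},{"dr":[0,0,0],"delta_pos":[-0.2,-0.85,0],"jaw":-0.7}]}'; python3 plan.py 442.5,-207.7,110,85.4 442.5,-207.7,15,85.4
```

```text
time_s: 2.02
tcp_pos: [0.5187, 0.1002, 0.2207]
orientation: [-0.124, -3.139, -0.0]
force: [0.1, 0.5, -0.3]
finger_gap: 0.849
grasp_force: 0.0
t 2.0 tcp mm [518.7 100.2 220.7] yaw 85.5 tilt [-0.  0.] gap 0.849
dr_z 0.02 shift units [ 1.28 -7.83  2.77] = 9 rows of [ 0.142 -0.87   0.307]
dr_z -0.0 shift units [0.   0.   2.38] = 3 rows of [0.    0.    0.792]
```

Tracking is accurate and the jaw scale is linear.

```bash
python3 -m pendant '{"targets":[{"dr":[0,0,0],"delta_pos":[0.14,-0.87,0.31],"jaw":-0.8},{"dr":[0,0,0],"delta_pos":[0.14,-0.87,0.31],"jaw":-0.8},{"dr":[0,0,0],"delta_pos":[0.14,-0.87,0.31],"jaw":-0.8},{"dr":[0,0,0],"delta_pos":[0.14,-0.87,0.31],"jaw":-0.8},{"dr":[0,0,0],"delta_pos":[0.14,-0.87,0.31],"jaw":-0.8},{"dr":[0,0,0],"delta_pos":[0.14,-0.87,0.31],"jaw":-0.8},{"dr":[0,0,0],"delta_pos":[0.14,-0.87,0.31],"jaw":-0.8},{"dr":[0,0,0],"delta_pos":[0.14,-0.87,0.31],"jaw":-0.8},{"dr":[0,0,0],"delta_pos":[0.14,-0.87,0.31],"jaw":-0.8},{"dr":[0,0,0],"delta_pos":[0,0,0],"jaw":-0.8},{"dr":[0,0,0],"delta_pos":[0,0,0],"jaw":-0.8}]}'; python3 plan.py 442.5,-207.7,15,85.4; python3 - <<'E'
from workcell import bot
import cv2
cv2.imwrite("pics/w1.png",bot.get_image("wrist")["frame"])
E
```

```text
time_s: 2.93
tcp_pos: [0.443, -0.2085, 0.1084]
orientation: [-0.131, -3.137, 0.0]
force: [0.1, 0.1, 0.4]
finger_gap: 0.897
grasp_force: 0.0
t 2.9 tcp mm [ 443.  -208.5  108.4] yaw 85.2 tilt [-0.002 -0.   ] gap 0.897
dr_z -0.04 shift units [0.01 0.02 2.33] = 3 rows of [0.005 0.006 0.778]
```

View pics/w1.png

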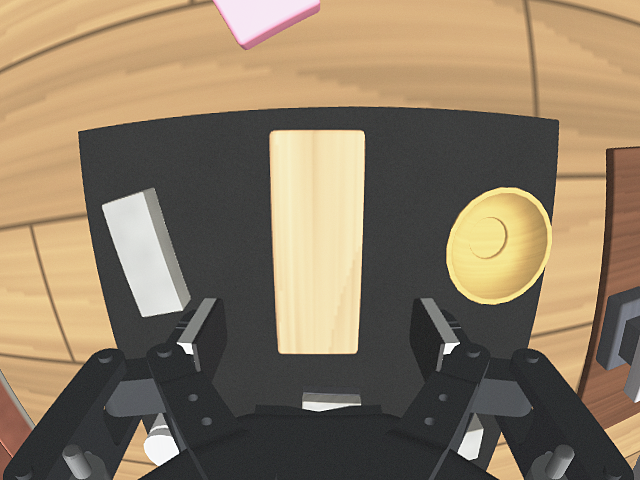

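The wrist view shows the base centred between the fingers at x≈318, and both fingers clear of the bowl (500,245) and the middle stone (147,250). I'll descend and grip.

```bash
python3 -m pendant '{"targets":[{"dr":[0,0,0],"delta_pos":[0,0,0.78],"jaw":-0.8},{"dr":[0,0,0],"delta_pos":[0,0.02,0.78],"jaw":-0.8},{"dr":[0,0,0],"delta_pos":[0,0,0.5],"jaw":-0.8},{"dr":[0,0,0],"delta_pos":[0,0,0.24],"jaw":-0.8},{"dr":[0,0,0],"delta_pos":[0,0,0],"jaw":0},{"dr":[0,0,0],"delta_pos":[0,0,0],"jaw":1},{"dr":[0,0,0],"delta_pos":[0,0,0],"jaw":1},{"dr":[0,0,0],"delta_pos":[0,0,0],"jaw":1},{"dr":[0,0,0],"delta_pos":[0,0,0],"jaw":1},{"dr":[0,0,0],"delta_pos":[0,0,0],"jaw":1}]}' 60; python3 plan.py
```

```text
time_s: 3.82
tcp_pos: [0.4453, -0.2056, 0.0179]
orientation: [0.121, 3.138, -0.0]
force: [0.2, 1.2, 4.8]
finger_gap: 0.638
grasp_force: 64.3
t 3.8 tcp mm [ 445.3 -205.6   17.9] yaw 85.6 tilt [ 0.002 -0.   ] gap 0.638
```

```bash
python3 -m pendant '{"targets":[{"dr":[0,0,0],"delta_pos":[0,0,-0.4],"jaw":1},{"dr":[0,0,0],"delta_pos":[0,0,-0.9],"jaw":1},{"dr":[0,0,0],"delta_pos":[0,0,-0.9],"jaw":1},{"dr":[0,0,0],"delta_pos":[0,0,-0.9],"jaw":1},{"dr":[0,0,-0.6],"delta_pos":[0,0,-0.9],"jaw":1},{"dr":[0,0,-0.6],"delta_pos":[0,0,0],"jaw":1},{"dr":[0,0,-0.6],"delta_pos":[0,0,0],"jaw":1},{"dr":[0,0,0],"delta_pos":[0,0,0],"jaw":1}]}'; python3 plan.py 530,218.3,170,94.4 530,218.3,28,94.4
```

```text
time_s: 4.48
tcp_pos: [0.4448, -0.2056, 0.1782]
orientation: [-0.128, 3.137, -0.0]
force: [-0.1, 0.3, -1.1]
finger_gap: 0.637
grasp_force: 63.9
t 4.5 tcp mm [ 444.8 -205.6  178.2] yaw 94.7 tilt [ 0.002 -0.   ] gap 0.637
dr_z 0.06 shift units [-2.94 10.4   0.2 ] = 12 rows of [-0.245  0.867  0.017]
dr_z -0.0 shift units [0.   0.   3.55] = 4 rows of [0.    0.    0.888]
```

```bash
python3 -m pendant '{"targets":[{"dr":[0,0,0.06],"delta_pos":[-0.245,0.867,0.017],"jaw":1},{"dr":[0,0,0],"delta_pos":[-0.245,0.867,0.017],"jaw":1},{"dr":[0,0,0],"delta_pos":[-0.245,0.867,0.017],"jaw":1},{"dr":[0,0,0],"delta_pos":[-0.245,0.867,0.017],"jaw":1},{"dr":[0,0,0],"delta_pos":[-0.245,0.867,0.017],"jaw":1},{"dr":[0,0,0],"delta_pos":[-0.245,0.867,0.017],"jaw":1},{"dr":[0,0,0],"delta_pos":[-0.245,0.867,0.017],"jaw":1},{"dr":[0,0,0],"delta_pos":[-0.245,0.867,0.017],"jaw":1},{"dr":[0,0,0],"delta_pos":[-0.245,0.867,0.017],"jaw":1},{"dr":[0,0,0],"delta_pos":[-0.245,0.867,0.017],"jaw":1},{"dr":[0,0,0],"delta_pos":[-0.245,0.867,0.017],"jaw":1},{"dr":[0,0,0],"delta_pos":[-0.245,0.867,0.017],"jaw":1},{"dr":[0,0,0],"delta_pos":[0,0,0],"jaw":1},{"dr":[0,0,0],"delta_pos":[0,0,0],"jaw":1}]}'; python3 plan.py 530,218.3,60,94.4 530,218.3,27,94.4; python3 - <<'E'
from workcell import bot
from meas import *
im=bot.get_image("top")
cv2.imwrite("pics/t2.png",im["frame"][120:320,100:430].repeat(2,0).repeat(2,1))
P=cloud(im)
f=im["frame"].astype(int);m=(abs(P[...,0]-.53)<.12)&(abs(P[...,1]-.218)<.05)&(f[...,2]-f[...,0]>40)&(f[...,2]>150)&(P[...,2]>.1)
Q=P[m];print(len(Q),Q.min(0),Q.max(0),np.median(Q,0))
E
```

```text
time_s: 5.65
tcp_pos: [0.5299, 0.2208, 0.1681]
orientation: [0.122, -3.138, -0.0]
force: [0.5, -0.7, -0.9]
finger_gap: 0.639
grasp_force: 63.9
t 5.7 tcp mm [529.9 220.8 168.1] yaw 94.5 tilt [-0.001  0.   ] gap 0.639
dr_z 0.01 shift units [ 0.   -0.06  2.7 ] = 3 rows of [ 0.    -0.021  0.901]
dr_z -0.0 shift units [0.   0.   0.82] = 1 rows of [0.    0.    0.825]
870 [0.45374478 0.18972682 0.16556942] [0.60175878 0.25272444 0.18119968] [0.5023879  0.21757377 0.17404699]
```

View pics/t2.png

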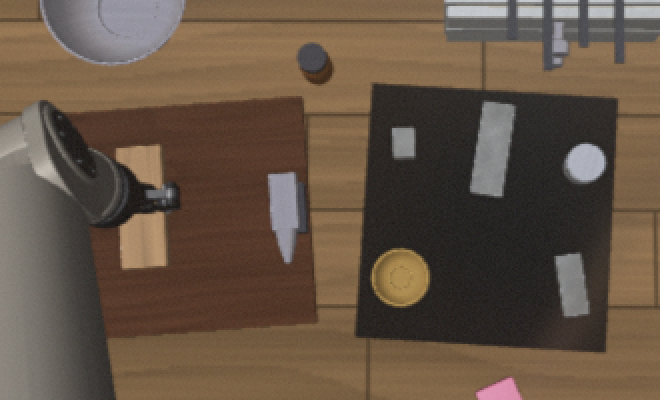

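The base hangs straight, with measured centre x = 527.7 against the board's 528.1. I'll lower it.

```bash
python3 -m pendant '{"targets":[{"dr":[0,0,0],"delta_pos":[0,-0.03,0.9],"jaw":1},{"dr":[0,0,0],"delta_pos":[0,-0.03,0.9],"jaw":1},{"dr":[0,0,0],"delta_pos":[0,0,0.9],"jaw":1},{"dr":[0,0,0],"delta_pos":[0,0,0.5],"jaw":1},{"dr":[0,0,0],"delta_pos":[0,0,0.28],"jaw":1},{"dr":[0,0,0],"delta_pos":[0,0,0],"jaw":1},{"dr":[0,0,0],"delta_pos":[0,0,0],"jaw":1},{"dr":[0,0,0],"delta_pos":[0,0,0],"jaw":1}]}'; python3 plan.py 529.9,218.3,26,94.4
```

```text
time_s: 6.37
tcp_pos: [0.5319, 0.2157, 0.0312]
orientation: [-0.116, 3.137, 0.001]
force: [-0.0, -0.1, -0.9]
finger_gap: 0.636
grasp_force: 64.7
t 6.4 tcp mm [531.9 215.7  31.2] yaw 94.2 tilt [0.002 0.001] gap 0.636
dr_z -0.04 shift units [0.05 0.07 0.13] = 1 rows of [0.045 0.068 0.131]
```

```bash
python3 -m pendant '{"targets":[{"dr":[0,0,0],"delta_pos":[0.03,0.04,0.08],"jaw":1},{"dr":[0,0,0],"delta_pos":[0,0,0],"jaw":1},{"dr":[0,0,0],"delta_pos":[0,0,0],"jaw":1}]}'; python3 -m pendant '{"targets":[{"dr":[0,0,0],"delta_pos":[0,0,0.04],"jaw":1},{"dr":[0,0,0],"delta_pos":[0,0,0],"jaw":1},{"dr":[0,0,0],"delta_pos":[0,0,0],"jaw":1}]}'
```

```text
time_s: 6.62
tcp_pos: [0.5296, 0.2177, 0.0272]
orientation: [-0.118, 3.139, 0.001]
force: [0.3, -0.7, -1.3]
finger_gap: 0.638
grasp_force: 64.7
time_s: 6.87
tcp_pos: [0.5299, 0.2177, 0.0259]
orientation: [-0.118, 3.138, 0.001]
force: [-1.8, -0.7, 6.5]
finger_gap: 0.638
grasp_force: 65.5
```

```bash
python3 -m pendant '{"targets":[{"dr":[0,0,0],"delta_pos":[0,0,0],"jaw":0},{"dr":[0,0,0],"delta_pos":[0,0,0],"jaw":-0.6},{"dr":[0,0,0],"delta_pos":[0,0,0],"jaw":-0.7},{"dr":[0,0,0],"delta_pos":[0,0,0],"jaw":-0.7},{"dr":[0,0,0],"delta_pos":[0,0,-0.5],"jaw":-0.7},{"dr":[0,0,0],"delta_pos":[0,0,-0.9],"jaw":-0.7},{"dr":[0,0,0],"delta_pos":[0,0,-0.9],"jaw":-0.7},{"dr":[0,0,0.9],"delta_pos":[0,0,-0.9],"jaw":-0.7},{"dr":[0,0,0.9],"delta_pos":[0,0,0],"jaw":-0.7},{"dr":[0,0,0.8],"delta_pos":[0,0,0],"jaw":-0.7},{"dr":[0,0,0],"delta_pos":[0,0,0],"jaw":-0.7}]}'; python3 plan.py 626,-216.8,130,81.4 626,-216.8,18,81.4
```

```text
time_s: 7.78
tcp_pos: [0.5297, 0.2175, 0.1537]
orientation: [0.243, 3.131, 0.001]
force: [0.4, 0.5, -0.5]
finger_gap: 0.848
grasp_force: 0.0
t 7.8 tcp mm [529.7 217.5 153.7] yaw 81.1 tilt [0.001 0.001] gap 0.848
dr_z -0.05 shift units [ -4.   -10.37   0.59] = 12 rows of [-0.334 -0.865  0.049]
dr_z -0.0 shift units [0.  0.  2.8] = 3 rows of [0.    0.    0.933]
```

```bash
python3 -m pendant '{"targets":[{"dr":[0,0,-0.05],"delta_pos":[-0.334,-0.865,0],"jaw":-0.7},{"dr":[0,0,0],"delta_pos":[-0.334,-0.865,0],"jaw":-0.7},{"dr":[0,0,0],"delta_pos":[-0.334,-0.865,0],"jaw":-0.7},{"dr":[0,0,0],"delta_pos":[-0.334,-0.865,0],"jaw":-0.7},{"dr":[0,0,0],"delta_pos":[-0.334,-0.865,0],"jaw":-0.7},{"dr":[0,0,0],"delta_pos":[-0.334,-0.865,0],"jaw":-0.7},{"dr":[0,0,0],"delta_pos":[-0.334,-0.865,0.1],"jaw":-0.7},{"dr":[0,0,0],"delta_pos":[-0.334,-0.865,0.1],"jaw":-0.7},{"dr":[0,0,0],"delta_pos":[-0.334,-0.865,0.1],"jaw":-0.7},{"dr":[0,0,0],"delta_pos":[-0.334,-0.865,0.1],"jaw":-0.7},{"dr":[0,0,0],"delta_pos":[-0.334,-0.865,0.1],"jaw":-0.7},{"dr":[0,0,0],"delta_pos":[-0.334,-0.865,0.1],"jaw":-0.7},{"dr":[0,0,0],"delta_pos":[0,0,0],"jaw":-0.7},{"dr":[0,0,0],"delta_pos":[0,0,0],"jaw":-0.7}]}'; python3 plan.py 626,-216.8,18,81.4; python3 - <<'E'
from workcell import bot
from meas import *
P=cloud(bot.get_image("top"));print(top_rect(P,(.528,.218),.09,.02))
P=cloud(bot.get_image("scene"));print(top_rect(P,(.528,.218),.09,.02))
E
```

```text
time_s: 8.95
tcp_pos: [0.6256, -0.2205, 0.1277]
orientation: [-0.237, -3.131, 0.002]
force: [-0.3, 0.2, 0.1]
finger_gap: 0.847
grasp_force: 0.0
t 8.9 tcp mm [ 625.6 -220.5  127.7] yaw 81.3 tilt [-0.002 -0.001] gap 0.847
dr_z -0.01 shift units [0.   0.09 2.74] = 3 rows of [0.001 0.031 0.914]
{'c': (527.6, 218.4), 'size': (149.5, 57.1), 'ang': 4.1, 'z': np.float64(31.9), 'n': 1043}
{'c': (530.2, 217.9), 'size': (153.3, 60.0), 'ang': 4.3, 'z': np.float64(34.0), 'n': 856}
```

The base sits at (527.6, 218.4), 4.1°, which is on target. Next, the long stone.

```bash
python3 -m pendant '{"targets":[{"dr":[0,0,0],"delta_pos":[0,0.05,0.9],"jaw":-0.7},{"dr":[0,0,0],"delta_pos":[0,0.02,0.9],"jaw":-0.7},{"dr":[0,0,0],"delta_pos":[0,0,0.6],"jaw":-0.7},{"dr":[0,0,0],"delta_pos":[0,0,0.3],"jaw":-0.7},{"dr":[0,0,0],"delta_pos":[0,0,0],"jaw":0},{"dr":[0,0,0],"delta_pos":[0,0,0],"jaw":1},{"dr":[0,0,0],"delta_pos":[0,0,0],"jaw":1},{"dr":[0,0,0],"delta_pos":[0,0,0],"jaw":1},{"dr":[0,0,0],"delta_pos":[0,0,0],"jaw":1},{"dr":[0,0,0],"delta_pos":[0,0,0],"jaw":1}]}' 80; python3 plan.py
```

```text
time_s: 9.88
tcp_pos: [0.6283, -0.2143, 0.0225]
orientation: [0.231, 3.13, -0.0]
force: [-0.9, 0.7, 4.8]
finger_gap: 0.501
grasp_force: 83.5
t 9.9 tcp mm [ 628.3 -214.3   22.5] yaw 81.5 tilt [ 0.003 -0.   ] gap 0.501
```

```bash
python3 -m pendant '{"targets":[{"dr":[0,0,0],"delta_pos":[0,0,-0.4],"jaw":1},{"dr":[0,0,0],"delta_pos":[0,0,-0.9],"jaw":1},{"dr":[0,0,0],"delta_pos":[0,0,-0.9],"jaw":1},{"dr":[0,0,-0.9],"delta_pos":[0,0,-0.9],"jaw":1},{"dr":[0,0,-0.9],"delta_pos":[0,0,-0.9],"jaw":1},{"dr":[0,0,-0.72],"delta_pos":[0,0,0],"jaw":1},{"dr":[0,0,0],"delta_pos":[0,0,0],"jaw":1},{"dr":[0,0,0],"delta_pos":[0,0,0],"jaw":1}]}'; python3 plan.py 530.3,217.8,180,94.1
```

```text
time_s: 10.55
tcp_pos: [0.6265, -0.2141, 0.1807]
orientation: [0.11, -3.139, -0.001]
force: [0.5, 0.2, -3.4]
finger_gap: 0.5
grasp_force: 82.7
t 10.6 tcp mm [ 626.5 -214.1  180.7] yaw 94.0 tilt [-0.001  0.   ] gap 0.5
dr_z -0.02 shift units [ 1.63 10.94  0.02] = 12 rows of [0.136 0.912 0.001]
```

```bash
python3 -m pendant '{"targets":[{"dr":[0,0,0],"delta_pos":[0.136,0.91,0],"jaw":1},{"dr":[0,0,0],"delta_pos":[0.136,0.91,0],"jaw":1},{"dr":[0,0,0],"delta_pos":[0.136,0.91,0],"jaw":1},{"dr":[0,0,0],"delta_pos":[0.136,0.91,0],"jaw":1},{"dr":[0,0,0],"delta_pos":[0.136,0.91,0],"jaw":1},{"dr":[0,0,0],"delta_pos":[0.136,0.91,0],"jaw":1},{"dr":[0,0,0],"delta_pos":[0.136,0.91,0],"jaw":1},{"dr":[0,0,0],"delta_pos":[0.136,0.91,0],"jaw":1},{"dr":[0,0,0],"delta_pos":[0.136,0.91,0],"jaw":1},{"dr":[0,0,0],"delta_pos":[0.136,0.91,0],"jaw":1},{"dr":[0,0,0],"delta_pos":[0.136,0.91,0],"jaw":1},{"dr":[0,0,0],"delta_pos":[0.136,0.91,0],"jaw":1},{"dr":[0,0,0],"delta_pos":[0,0,0],"jaw":1},{"dr":[0,0,0],"delta_pos":[0,0,0],"jaw":1}]}'; python3 plan.py 530.3,217.8,54,94.1;  python3 - <<'E'
from workcell import bot
from meas import *
im=bot.get_image("top");P=cloud(im)
f=im["frame"].astype(int);m=(abs(P[...,0]-.53)<.12)&(abs(P[...,1]-.218)<.045)&(P[...,2]>.17)&(P[...,2]<.2)
Q=P[m];print(len(Q),Q.min(0),Q.max(0))
E
```

```text
time_s: 11.72
tcp_pos: [0.5282, 0.2195, 0.179]
orientation: [0.12, -3.136, 0.001]
force: [-0.1, -1.8, -2.4]
finger_gap: 0.502
grasp_force: 82.8
t 11.7 tcp mm [528.2 219.5 179. ] yaw 94.4 tilt [-0.004 -0.001] gap 0.502
dr_z 0.05 shift units [-0.05 -0.05  3.13] = 4 rows of [-0.012 -0.012  0.781]
707 [0.46117186 0.18815388 0.17043869] [0.59289279 0.24851204 0.19571501]
```

```bash
python3 -m pendant '{"targets":[{"dr":[0,0,0.05],"delta_pos":[-0.02,-0.02,0.9],"jaw":1},{"dr":[0,0,0],"delta_pos":[0,-0.02,0.9],"jaw":1},{"dr":[0,0,0],"delta_pos":[0,0,0.8],"jaw":1},{"dr":[0,0,0],"delta_pos":[0,0,0.4],"jaw":1},{"dr":[0,0,0],"delta_pos":[0,0,0.1],"jaw":1},{"dr":[0,0,0],"delta_pos":[0,0,0],"jaw":1},{"dr":[0,0,0],"delta_pos":[0,0,0],"jaw":1},{"dr":[0,0,0],"delta_pos":[0,0,0],"jaw":1}]}'; python3 -m pendant '{"targets":[{"dr":[0,0,0],"delta_pos":[0,0,0.06],"jaw":1},{"dr":[0,0,0],"delta_pos":[0,0,0],"jaw":1},{"dr":[0,0,0],"delta_pos":[0,0,0],"jaw":1}]}'
```

```text
time_s: 12.43
tcp_pos: [0.5327, 0.2151, 0.0583]
orientation: [-0.104, 3.137, 0.001]
force: [0.6, 0.4, -1.7]
finger_gap: 0.5
grasp_force: 82.7
time_s: 12.68
tcp_pos: [0.5318, 0.2153, 0.0552]
orientation: [-0.106, 3.139, 0.001]
force: [1.2, -0.6, -2.1]
finger_gap: 0.501
grasp_force: 82.7
```

```bash
python3 -m pendant '{"targets":[{"dr":[0,0,0],"delta_pos":[0.05,0.06,0.06],"jaw":1},{"dr":[0,0,0],"delta_pos":[0,0,0],"jaw":1},{"dr":[0,0,0],"delta_pos":[0,0,0],"jaw":1}]}';python3 -m pendant '{"targets":[{"dr":[0,0,0],"delta_pos":[0,0,0.05],"jaw":1},{"dr":[0,0,0],"delta_pos":[0,0,0],"jaw":1},{"dr":[0,0,0],"delta_pos":[0,0,0],"jaw":1}]}'
```

```text
time_s: 12.93
tcp_pos: [0.5289, 0.2178, 0.052]
orientation: [0.107, -3.139, -0.0]
force: [-0.0, -1.3, -2.6]
finger_gap: 0.504
grasp_force: 82.7
time_s: 13.18
tcp_pos: [0.5295, 0.2177, 0.0505]
orientation: [-0.107, 3.139, 0.001]
force: [-0.6, 0.8, 3.0]
finger_gap: 0.503
grasp_force: 83.4
```

Contact at z = 50.5, as predicted. I'll release and go for the small stone.

```bash
python3 -m pendant '{"targets":[{"dr":[0,0,0],"delta_pos":[0,0,0],"jaw":0.2},{"dr":[0,0,0],"delta_pos":[0,0,0],"jaw":-0.3},{"dr":[0,0,0],"delta_pos":[0,0,0],"jaw":-0.5},{"dr":[0,0,0],"delta_pos":[0,0,0],"jaw":-0.5},{"dr":[0,0,0],"delta_pos":[0,0,-0.5],"jaw":-0.5},{"dr":[0,0,0],"delta_pos":[0,0,-0.9],"jaw":-0.5},{"dr":[0,0,0],"delta_pos":[0,0,-0.9],"jaw":-0.5},{"dr":[0,0,0.7],"delta_pos":[0,0,-0.9],"jaw":-0.5},{"dr":[0,0,0],"delta_pos":[0,0,0],"jaw":-0.5},{"dr":[0,0,0],"delta_pos":[0,0,0],"jaw":-0.5}]}'; python3 plan.py 634.5,-93,130,91 634.5,-93,23,91
```

```text
time_s: 14.02
tcp_pos: [0.5308, 0.218, 0.1805]
orientation: [-0.01, 3.137, 0.004]
force: [-0.4, -0.2, -0.4]
finger_gap: 0.744
grasp_force: 0.0
t 14.0 tcp mm [530.8 218.  180.5] yaw 90.4 tilt [0.005 0.002] gap 0.744
dr_z -0.13 shift units [-2.46 -7.82  1.26] = 9 rows of [-0.273 -0.869  0.14 ]
dr_z -0.0 shift units [0.   0.   2.68] = 3 rows of [0.    0.    0.892]
```

```bash
python3 -m pendant '{"targets":[{"dr":[0,0,-0.13],"delta_pos":[-0.273,-0.869,0],"jaw":-0.5},{"dr":[0,0,0],"delta_pos":[-0.273,-0.869,0],"jaw":-0.5},{"dr":[0,0,0],"delta_pos":[-0.273,-0.869,0.1],"jaw":-0.5},{"dr":[0,0,0],"delta_pos":[-0.273,-0.869,0.1],"jaw":-0.5},{"dr":[0,0,0],"delta_pos":[-0.273,-0.869,0.2],"jaw":-0.4},{"dr":[0,0,0],"delta_pos":[-0.273,-0.869,0.2],"jaw":-0.4},{"dr":[0,0,0],"delta_pos":[-0.273,-0.869,0.2],"jaw":-0.4},{"dr":[0,0,0],"delta_pos":[-0.273,-0.869,0.2],"jaw":-0.4},{"dr":[0,0,0],"delta_pos":[-0.273,-0.869,0.2],"jaw":-0.4},{"dr":[0,0,0],"delta_pos":[0,0,0],"jaw":-0.4},{"dr":[0,0,0],"delta_pos":[0,0,0],"jaw":-0.4}]}'; python3 plan.py 634.5,-93,23,91;  python3 - <<'E'
from workcell import bot
from meas import *
im=bot.get_image("top");P=cloud(im);print(top_rect(P,(.528,.218),.09,.045),top_rect(P,(.447,-.09),.05,.012))
im=bot.get_image("scene");P=cloud(im);print(top_rect(P,(.528,.218),.09,.045))
cv2.imwrite("pics/w3.png",bot.get_image("wrist")["frame"])
E
```

```text
time_s: 14.93
tcp_pos: [0.6314, -0.0971, 0.1275]
orientation: [0.021, -3.137, 0.002]
force: [-1.0, 1.1, -0.3]
finger_gap: 0.698
grasp_force: 0.0
t 14.9 tcp mm [631.4 -97.1 127.5] yaw 90.8 tilt [-0.004 -0.001] gap 0.698
dr_z -0.05 shift units [-0.08  0.1   2.61] = 3 rows of [-0.027  0.034  0.871]
{'c': (528.5, 218.8), 'size': (129.6, 46.9), 'ang': 4.1, 'z': np.float64(54.3), 'n': 764} {'c': (414.2, -80.2), 'size': (67.2, 32.4), 'ang': 60.7, 'z': np.float64(694.3), 'n': 915}
{'c': (529.9, 217.4), 'size': (135.2, 49.3), 'ang': 4.4, 'z': np.float64(56.2), 'n': 619}
```

View pics/w3.png

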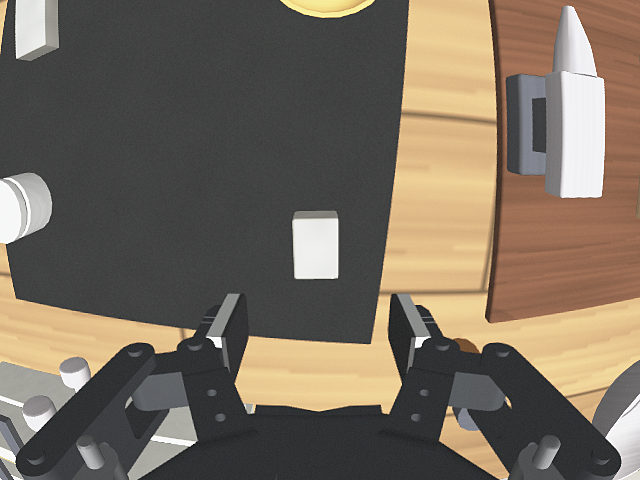

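The wrist view shows the small stone at (316,246), where the base's centre was before its good grasp, so it is aligned. The long stone sits at (528.5, 218.8), 4.1°. I'll grip the small stone.

```bash
python3 -m pendant '{"targets":[{"dr":[0,0,-0.05],"delta_pos":[-0.03,0.05,0.9],"jaw":-0.4},{"dr":[0,0,0],"delta_pos":[0,0.03,0.9],"jaw":-0.4},{"dr":[0,0,0],"delta_pos":[0,0,0.6],"jaw":-0.4},{"dr":[0,0,0],"delta_pos":[0,0,0.15],"jaw":-0.4},{"dr":[0,0,0],"delta_pos":[0,0,0],"jaw":0},{"dr":[0,0,0],"delta_pos":[0,0,0],"jaw":1},{"dr":[0,0,0],"delta_pos":[0,0,0],"jaw":1},{"dr":[0,0,0],"delta_pos":[0,0,0],"jaw":1},{"dr":[0,0,0],"delta_pos":[0,0,0],"jaw":1},{"dr":[0,0,0],"delta_pos":[0,0,0],"jaw":1}]}' 40; python3 plan.py; python3 -m pendant '{"targets":[{"dr":[0,0,0],"delta_pos":[0,0,-0.4],"jaw":1},{"dr":[0,0,0],"delta_pos":[0,0,-0.9],"jaw":1},{"dr":[0,0,0],"delta_pos":[0,0,-0.9],"jaw":1},{"dr":[0,0,0],"delta_pos":[0,0,-0.9],"jaw":1},{"dr":[0,0,-0.6],"delta_pos":[0,0,-0.9],"jaw":1},{"dr":[0,0,0],"delta_pos":[0,0,0],"jaw":1},{"dr":[0,0,0],"delta_pos":[0,0,0],"jaw":1}]}';python3 plan.py 530.5,217.9,180,94.1
```

```text
time_s: 15.92
tcp_pos: [0.6353, -0.0905, 0.03]
orientation: [-0.035, 3.138, -0.0]
force: [-0.8, 0.4, 6.8]
finger_gap: 0.337
grasp_force: 41.8
t 15.9 tcp mm [635.3 -90.5  30. ] yaw 91.3 tilt [0.003 0.   ] gap 0.337
time_s: 16.5
tcp_pos: [0.6356, -0.0908, 0.1914]
orientation: [-0.116, 3.133, -0.001]
force: [-0.8, 0.2, -0.6]
finger_gap: 0.337
grasp_force: 41.0
t 16.5 tcp mm [635.6 -90.8 191.4] yaw 94.3 tilt [ 0.006 -0.   ] gap 0.337
dr_z 0.03 shift units [2.07 7.89 0.29] = 9 rows of [0.23  0.876 0.032]
```

```bash
python3 -m pendant '{"targets":[{"dr":[0,0,0.03],"delta_pos":[0.23,0.876,0],"jaw":1},{"dr":[0,0,0],"delta_pos":[0.23,0.876,0],"jaw":1},{"dr":[0,0,0],"delta_pos":[0.23,0.876,0],"jaw":1},{"dr":[0,0,0],"delta_pos":[0.23,0.876,0],"jaw":1},{"dr":[0,0,0],"delta_pos":[0.23,0.876,0],"jaw":1},{"dr":[0,0,0],"delta_pos":[0.23,0.876,0],"jaw":1},{"dr":[0,0,0],"delta_pos":[0.23,0.876,0],"jaw":1},{"dr":[0,0,0],"delta_pos":[0.23,0.876,0],"jaw":1},{"dr":[0,0,0],"delta_pos":[0.23,0.876,0],"jaw":1},{"dr":[0,0,0],"delta_pos":[0,0,0],"jaw":1},{"dr":[0,0,0],"delta_pos":[0,0,0.9],"jaw":1},{"dr":[0,0,0],"delta_pos":[0,0,0.9],"jaw":1},{"dr":[0,0,0],"delta_pos":[0,0,0.5],"jaw":1},{"dr":[0,0,0],"delta_pos":[0,0,0],"jaw":1},{"dr":[0,0,0],"delta_pos":[0,0,0],"jaw":1},{"dr":[0,0,0],"delta_pos":[0,0,0],"jaw":1}]}'; python3 plan.py 531,217.9,82,94.1
```

```text
time_s: 17.83
tcp_pos: [0.5291, 0.2181, 0.0969]
orientation: [-0.112, 3.139, 0.0]
force: [0.0, -0.4, -0.7]
finger_gap: 0.337
grasp_force: 40.9
t 17.8 tcp mm [529.1 218.1  96.9] yaw 94.1 tilt [0.001 0.   ] gap 0.337
dr_z 0.0 shift units [-0.05 -0.01  0.37] = 1 rows of [-0.046 -0.008  0.371]
```

```bash
python3 -m pendant '{"targets":[{"dr":[0,0,0],"delta_pos":[-0.03,0,0.37],"jaw":1},{"dr":[0,0,0],"delta_pos":[0,0,0],"jaw":1},{"dr":[0,0,0],"delta_pos":[0,0,0],"jaw":1}]}';python3 -m pendant '{"targets":[{"dr":[0,0,0],"delta_pos":[0,0,0.05],"jaw":1},{"dr":[0,0,0],"delta_pos":[0,0,0],"jaw":1},{"dr":[0,0,0],"delta_pos":[0,0,0],"jaw":1}]}'
```

```text
time_s: 18.08
tcp_pos: [0.5302, 0.2182, 0.0824]
orientation: [-0.113, 3.139, 0.001]
force: [-0.1, -0.5, 0.0]
finger_gap: 0.337
grasp_force: 41.0
time_s: 18.33
tcp_pos: [0.53, 0.2183, 0.08]
orientation: [-0.113, 3.139, 0.001]
force: [-0.6, 0.5, 0.3]
finger_gap: 0.339
grasp_force: 41.0
```

```bash
python3 -m pendant '{"targets":[{"dr":[0,0,0],"delta_pos":[0,0,0.03],"jaw":1},{"dr":[0,0,0],"delta_pos":[0,0,0],"jaw":1},{"dr":[0,0,0],"delta_pos":[0,0,0],"jaw":0.3},{"dr":[0,0,0],"delta_pos":[0,0,0],"jaw":0},{"dr":[0,0,0],"delta_pos":[0,0,0],"jaw":-0.4},{"dr":[0,0,0],"delta_pos":[0,0,0],"jaw":-0.4},{"dr":[0,0,0],"delta_pos":[0,0,-0.5],"jaw":-0.4},{"dr":[0,0,0],"delta_pos":[0,0,-0.9],"jaw":-0.4},{"dr":[0,0,0],"delta_pos":[0,0,-0.9],"jaw":-0.4},{"dr":[0,0,-0.86],"delta_pos":[0,0,0],"jaw":-0.4},{"dr":[0,0,0],"delta_pos":[0,0,0],"jaw":-0.4},{"dr":[0,0,0],"delta_pos":[0,0,0],"jaw":-0.4}]}'; python3 plan.py 439,-326,130,98.4
```

```text
time_s: 19.33
tcp_pos: [0.5294, 0.2179, 0.1698]
orientation: [0.228, -3.133, 0.0]
force: [-0.5, 0.5, -0.6]
finger_gap: 0.699
grasp_force: 0.0
t 19.3 tcp mm [529.4 217.9 169.8] yaw 98.3 tilt [-0.001 -0.   ] gap 0.699
dr_z -0.01 shift units [  4.22 -13.12   0.99] = 15 rows of [ 0.281 -0.875  0.066]
```

```bash
python3 -m pendant '{"targets":[{"dr":[0,0,0],"delta_pos":[0.28,-0.875,0],"jaw":-0.4},{"dr":[0,0,0],"delta_pos":[0.28,-0.875,0],"jaw":-0.4},{"dr":[0,0,0],"delta_pos":[0.28,-0.875,0],"jaw":-0.4},{"dr":[0,0,0],"delta_pos":[0.28,-0.875,0],"jaw":-0.4},{"dr":[0,0,0],"delta_pos":[0.28,-0.875,0],"jaw":-0.4},{"dr":[0,0,0],"delta_pos":[0.28,-0.875,0],"jaw":-0.4},{"dr":[0,0,0],"delta_pos":[0.28,-0.875,0],"jaw":-0.4},{"dr":[0,0,0],"delta_pos":[0.28,-0.875,0],"jaw":-0.4},{"dr":[0,0,0],"delta_pos":[0.28,-0.875,0],"jaw":-0.4},{"dr":[0,0,0],"delta_pos":[0.28,-0.875,0],"jaw":-0.4},{"dr":[0,0,0],"delta_pos":[0.28,-0.875,0.2],"jaw":-0.4},{"dr":[0,0,0],"delta_pos":[0.28,-0.875,0.2],"jaw":-0.4},{"dr":[0,0,0],"delta_pos":[0.28,-0.875,0.2],"jaw":-0.4},{"dr":[0,0,0],"delta_pos":[0.28,-0.875,0.2],"jaw":-0.4},{"dr":[0,0,0],"delta_pos":[0.28,-0.875,0.2],"jaw":-0.4},{"dr":[0,0,0],"delta_pos":[0,0,0],"jaw":-0.4},{"dr":[0,0,0],"delta_pos":[0,0,0],"jaw":-0.4}]}'; python3 plan.py 439,-326,19,98.4;  python3 - <<'E'
from workcell import bot
from meas import *
im=bot.get_image("top");P=cloud(im);print(top_rect(P,(.528,.218),.09,.065),top_rect(P,(.447,-.09),.05,.012))
P=cloud(bot.get_image("scene"));print(top_rect(P,(.528,.218),.09,.065))
E
```

```text
time_s: 20.75
tcp_pos: [0.438, -0.3276, 0.128]
orientation: [0.22, -3.13, -0.002]
force: [-0.3, 0.2, 0.2]
finger_gap: 0.702
grasp_force: 0.0
t 20.8 tcp mm [ 438.  -327.6  128. ] yaw 98.0 tilt [-0.004  0.001] gap 0.702
dr_z -0.07 shift units [-0.03  0.04  2.72] = 3 rows of [-0.01   0.012  0.908]
{'c': (528.8, 218.4), 'size': (42.1, 31.3), 'ang': 3.3, 'z': np.float64(79.7), 'n': 177} {'c': (446.3, -89.2), 'size': (76.3, 74.1), 'ang': 0.2, 'z': np.float64(32.2), 'n': 208}
{'c': (530.4, 217.8), 'size': (48.0, 34.2), 'ang': 4.3, 'z': np.float64(81.8), 'n': 149}
```

The small stone sits at (528.8, 218.4) on the long stone, and the bowl hasn't moved. Next, the middle stone.

```bash
python3 -m pendant '{"targets":[{"dr":[0,0,-0.07],"delta_pos":[-0.01,0.03,0.9],"jaw":-0.4},{"dr":[0,0,0],"delta_pos":[0,0,0.9],"jaw":-0.4},{"dr":[0,0,0],"delta_pos":[0,0,0.6],"jaw":-0.4},{"dr":[0,0,0],"delta_pos":[0,0,0.25],"jaw":-0.4},{"dr":[0,0,0],"delta_pos":[0,0,0],"jaw":0},{"dr":[0,0,0],"delta_pos":[0,0,0],"jaw":1},{"dr":[0,0,0],"delta_pos":[0,0,0],"jaw":1},{"dr":[0,0,0],"delta_pos":[0,0,0],"jaw":1},{"dr":[0,0,0],"delta_pos":[0,0,0],"jaw":1},{"dr":[0,0,0],"delta_pos":[0,0,0],"jaw":1}]}' 60; python3 plan.py; python3 -m pendant '{"targets":[{"dr":[0,0,0],"delta_pos":[0,0,-0.4],"jaw":1},{"dr":[0,0,0],"delta_pos":[0,0,-0.9],"jaw":1},{"dr":[0,0,0],"delta_pos":[0,0,-0.9],"jaw":1},{"dr":[0,0,0],"delta_pos":[0,0,-0.9],"jaw":1},{"dr":[0,0,0.86],"delta_pos":[0,0,-0.9],"jaw":1},{"dr":[0,0,0],"delta_pos":[0,0,-0.5],"jaw":1},{"dr":[0,0,0],"delta_pos":[0,0,0],"jaw":1},{"dr":[0,0,0],"delta_pos":[0,0,0],"jaw":1}]}';python3 plan.py 535.5,147.5,200,94.1
```

```text
time_s: 21.68
tcp_pos: [0.4413, -0.3249, 0.0251]
orientation: [-0.24, 3.131, -0.001]
force: [0.6, 0.2, 0.5]
finger_gap: 0.387
grasp_force: 60.2
t 21.7 tcp mm [ 441.3 -324.9   25.1] yaw 98.8 tilt [ 0.002 -0.001] gap 0.387
time_s: 22.35
tcp_pos: [0.4413, -0.3249, 0.2055]
orientation: [-0.123, 3.136, -0.002]
force: [0.7, -0.7, -2.8]
finger_gap: 0.389
grasp_force: 60.1
t 22.4 tcp mm [ 441.3 -324.9  205.5] yaw 94.5 tilt [ 0.003 -0.001] gap 0.389
dr_z 0.08 shift units [-3.19 11.61  0.14] = 13 rows of [-0.246  0.893  0.011]
```

```bash
python3 -m pendant '{"targets":[{"dr":[0,0,0.08],"delta_pos":[-0.25,0.893,0],"jaw":1},{"dr":[0,0,0],"delta_pos":[-0.25,0.893,0],"jaw":1},{"dr":[0,0,0],"delta_pos":[-0.25,0.893,0],"jaw":1},{"dr":[0,0,0],"delta_pos":[-0.25,0.893,0],"jaw":1},{"dr":[0,0,0],"delta_pos":[-0.25,0.893,0],"jaw":1},{"dr":[0,0,0],"delta_pos":[-0.25,0.893,0],"jaw":1},{"dr":[0,0,0],"delta_pos":[-0.25,0.893,0],"jaw":1},{"dr":[0,0,0],"delta_pos":[-0.25,0.893,0],"jaw":1},{"dr":[0,0,0],"delta_pos":[-0.25,0.893,0],"jaw":1},{"dr":[0,0,0],"delta_pos":[-0.25,0.893,0],"jaw":1},{"dr":[0,0,0],"delta_pos":[-0.25,0.893,0],"jaw":1},{"dr":[0,0,0],"delta_pos":[-0.25,0.893,0],"jaw":1},{"dr":[0,0,0],"delta_pos":[-0.25,0.893,0],"jaw":1},{"dr":[0,0,0],"delta_pos":[0,0,0],"jaw":1},{"dr":[0,0,0],"delta_pos":[0,0,0.9],"jaw":1},{"dr":[0,0,0],"delta_pos":[0,0,0.9],"jaw":1},{"dr":[0,0,0],"delta_pos":[0,0,0],"jaw":1},{"dr":[0,0,0],"delta_pos":[0,0,0],"jaw":1},{"dr":[0,0,0],"delta_pos":[0,0,0],"jaw":1}]}'; python3 plan.py 536.8,147.6,38,94.1; python3 - <<'E'
from workcell import bot
import cv2
im=bot.get_image("scene")["frame"][150:310,340:600]
cv2.imwrite("pics/s4.png",cv2.resize(im,None,fx=2.6,fy=2.6))
E
```

```text
time_s: 23.93
tcp_pos: [0.5374, 0.1477, 0.1327]
orientation: [0.111, -3.139, 0.0]
force: [-0.2, 0.3, -0.4]
finger_gap: 0.387
grasp_force: 60.4
t 23.9 tcp mm [537.4 147.7 132.7] yaw 94.1 tilt [-0. -0.] gap 0.387
dr_z -0.01 shift units [ 0.01 -0.    2.37] = 3 rows of [ 0.005 -0.     0.789]
```

View pics/s4.png

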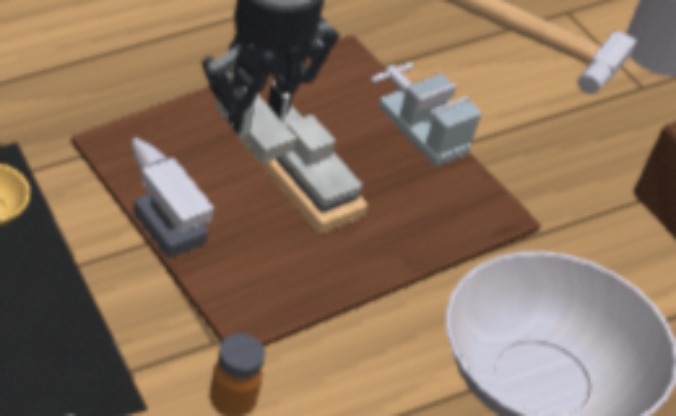

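The view shows the stack true at crop (320,165) and the stone held above and to its left. To give the finger knuckles room against both the stack and the anvil, I'll use a gap of about 30 mm, shifting 6 mm towards the anvil.

```bash
python3 -m pendant '{"targets":[{"dr":[0,0,0],"delta_pos":[0,-0.15,0.3],"jaw":1},{"dr":[0,0,0],"delta_pos":[0,0,0.7],"jaw":1},{"dr":[0,0,0],"delta_pos":[0,0,0.7],"jaw":1},{"dr":[0,0,0],"delta_pos":[0,0,0.5],"jaw":1},{"dr":[0,0,0],"delta_pos":[0,0,0.15],"jaw":1},{"dr":[0,0,0],"delta_pos":[0,0,0],"jaw":1},{"dr":[0,0,0],"delta_pos":[0,0,0],"jaw":1},{"dr":[0,0,0],"delta_pos":[0,0,0],"jaw":1}]}'; python3 -m pendant '{"targets":[{"dr":[0,0,0],"delta_pos":[0,0,0.05],"jaw":1},{"dr":[0,0,0],"delta_pos":[0,0,0],"jaw":1},{"dr":[0,0,0],"delta_pos":[0,0,0],"jaw":1}]}'
```

```text
time_s: 24.65
tcp_pos: [0.5392, 0.1424, 0.0402]
orientation: [-0.111, 3.136, 0.002]
force: [-0.1, -0.0, -1.8]
finger_gap: 0.39
grasp_force: 60.4
time_s: 24.9
tcp_pos: [0.538, 0.1421, 0.0369]
orientation: [-0.112, 3.138, 0.001]
force: [0.1, 0.8, -1.2]
finger_gap: 0.389
grasp_force: 60.4
```

```bash
python3 -m pendant '{"targets":[{"dr":[0,0,0],"delta_pos":[0.02,0,0.08],"jaw":1},{"dr":[0,0,0],"delta_pos":[0,0,0],"jaw":1},{"dr":[0,0,0],"delta_pos":[0,0,0],"jaw":1}]}';python3 -m pendant '{"targets":[{"dr":[0,0,0],"delta_pos":[0,0,0.03],"jaw":1},{"dr":[0,0,0],"delta_pos":[0,0,0],"jaw":1},{"dr":[0,0,0],"delta_pos":[0,0,0],"jaw":1}]}'
```

```text
time_s: 25.15
tcp_pos: [0.5371, 0.142, 0.0331]
orientation: [-0.112, 3.139, 0.0]
force: [0.6, 1.4, 0.4]
finger_gap: 0.387
grasp_force: 60.5
time_s: 25.4
tcp_pos: [0.5371, 0.142, 0.033]
orientation: [-0.112, 3.139, 0.0]
force: [-2.6, -0.9, 12.9]
finger_gap: 0.385
grasp_force: 62.0
```

```bash
python3 -m pendant '{"targets":[{"dr":[0,0,0],"delta_pos":[0,0,0],"jaw":0.1},{"dr":[0,0,0],"delta_pos":[0,0,0],"jaw":0},{"dr":[0,0,0],"delta_pos":[0,0,0],"jaw":0},{"dr":[0,0,0],"delta_pos":[0,0,0],"jaw":0},{"dr":[0,0,0],"delta_pos":[0,0,-0.4],"jaw":0},{"dr":[0,0,0],"delta_pos":[0,0,-0.9],"jaw":0},{"dr":[0,0,0],"delta_pos":[0,0,-0.9],"jaw":0},{"dr":[0,0,0],"delta_pos":[0,0,-0.9],"jaw":0},{"dr":[0,0,0],"delta_pos":[0,0,-0.9],"jaw":-0.4},{"dr":[0,0,0],"delta_pos":[0,0,0],"jaw":-0.8},{"dr":[0,0,0],"delta_pos":[0,0,0],"jaw":-0.8}]}'; python3 plan.py 606,-342,140,94
```

```text
time_s: 26.32
tcp_pos: [0.5381, 0.1423, 0.1939]
orientation: [-0.112, 3.135, 0.002]
force: [0.5, 0.1, -1.0]
finger_gap: 0.891
grasp_force: 0.0
t 26.3 tcp mm [538.1 142.3 193.9] yaw 94.1 tilt [0.004 0.002] gap 0.891
dr_z 0.02 shift units [ -0.85 -12.2    1.35] = 13 rows of [-0.065 -0.938  0.104]
```

```bash
python3 -m pendant '{"targets":[{"dr":[0,0,0],"delta_pos":[-0.06,-0.87,0],"jaw":-0.8},{"dr":[0,0,0],"delta_pos":[-0.06,-0.87,0],"jaw":-0.8},{"dr":[0,0,0],"delta_pos":[-0.06,-0.87,0],"jaw":-0.8},{"dr":[0,0,0],"delta_pos":[-0.06,-0.87,0],"jaw":-0.8},{"dr":[0,0,0],"delta_pos":[-0.06,-0.87,0],"jaw":-0.8},{"dr":[0,0,0],"delta_pos":[-0.06,-0.87,0.1],"jaw":-0.8},{"dr":[0,0,0],"delta_pos":[-0.06,-0.87,0.1],"jaw":-0.8},{"dr":[0,0,0],"delta_pos":[-0.06,-0.87,0.1],"jaw":-0.8},{"dr":[0,0,0],"delta_pos":[-0.06,-0.87,0.2],"jaw":-0.8},{"dr":[0,0,0],"delta_pos":[-0.06,-0.87,0.2],"jaw":-0.8},{"dr":[0,0,0],"delta_pos":[-0.06,-0.87,0.2],"jaw":-0.8},{"dr":[0,0,0],"delta_pos":[-0.06,-0.87,0.2],"jaw":-0.8},{"dr":[0,0,0],"delta_pos":[-0.06,-0.87,0.2],"jaw":-0.8},{"dr":[0,0,0],"delta_pos":[-0.06,-0.87,0],"jaw":-0.8},{"dr":[0,0,0],"delta_pos":[0,0,0],"jaw":-0.8},{"dr":[0,0,0],"delta_pos":[0,0,0],"jaw":-0.8}]}'; python3 plan.py 606,-342,27,94;  python3 - <<'E'
from workcell import bot
from meas import *
im=bot.get_image("top");P=cloud(im);print(top_rect(P,(.533,.142),.055,.02))
m=np.where((P[...,2]>.025)&(P[...,2]<.035)&(abs(P[...,0]-.53)<.09)&(abs(P[...,1]-.23)<.06));print(P[m][:,:2].min(0),P[m][:,:2].max(0))
cv2.imwrite("pics/t5.png",cv2.resize(im["frame"][150:310,110:280],None,fx=3.5,fy=3.5))
cv2.imwrite("pics/w5.png",bot.get_image("wrist")["frame"])
E
```

```text
time_s: 27.65
tcp_pos: [0.6028, -0.3444, 0.137]
orientation: [0.104, -3.136, -0.0]
force: [-0.4, 0.6, 1.2]
finger_gap: 0.897
grasp_force: 0.0
t 27.6 tcp mm [ 602.8 -344.4  137. ] yaw 93.8 tilt [-0.004  0.   ] gap 0.897
dr_z -0.04 shift units [-0.08  0.06  2.75] = 3 rows of [-0.028  0.018  0.917]
{'c': (531.0, 160.8), 'size': (85.1, 72.0), 'ang': 3.6, 'z': np.float64(32.3), 'n': 407}
[0.45350454 0.18657474] [0.60333586 0.25132451]
```

View pics/w5.png

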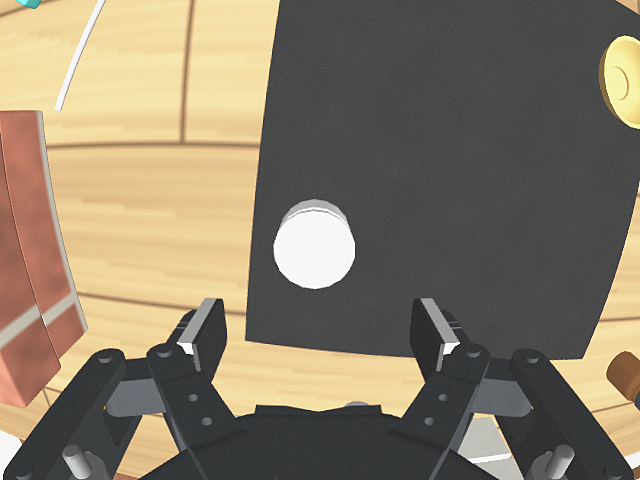

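View pics/t5.png

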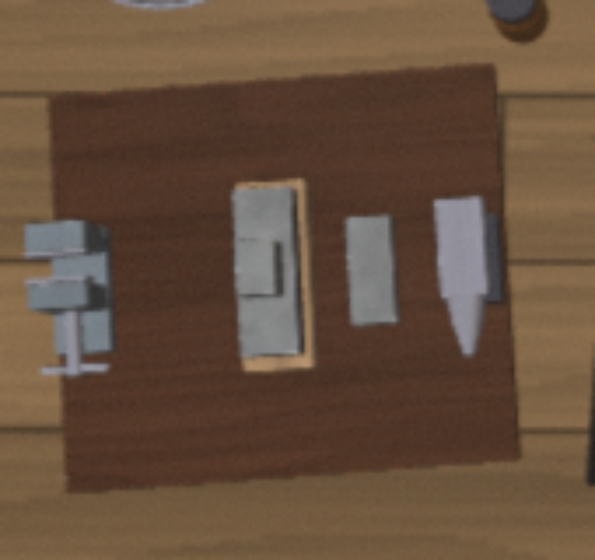

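The wrist view shows the tin at (315,247), between the fingers. The top view shows the middle stone lying at crop (371,270), parallel to the base and between it and the anvil. I'll grip the tin.

```bash
python3 -m pendant '{"targets":[{"dr":[0,0,0],"delta_pos":[-0.04,0.06,0.9],"jaw":-0.8},{"dr":[0,0,0],"delta_pos":[0,0,0.9],"jaw":-0.8},{"dr":[0,0,0],"delta_pos":[0,0,0.6],"jaw":-0.8},{"dr":[0,0,0],"delta_pos":[0,0,0.3],"jaw":-0.8},{"dr":[0,0,0],"delta_pos":[0,0,0],"jaw":-0.4},{"dr":[0,0,0],"delta_pos":[0,0,0],"jaw":1},{"dr":[0,0,0],"delta_pos":[0,0,0],"jaw":1},{"dr":[0,0,0],"delta_pos":[0,0,0],"jaw":1},{"dr":[0,0,0],"delta_pos":[0,0,0],"jaw":1},{"dr":[0,0,0],"delta_pos":[0,0,0],"jaw":1}]}' 50; python3 plan.py; python3 -m pendant '{"targets":[{"dr":[0,0,0],"delta_pos":[0,0,-0.3],"jaw":1},{"dr":[0,0,0],"delta_pos":[0,0,-0.7],"jaw":1},{"dr":[0,0,0],"delta_pos":[0,0,-0.9],"jaw":1},{"dr":[0,0,0],"delta_pos":[0,0,-0.9],"jaw":1},{"dr":[0,0,0],"delta_pos":[0,0,-0.9],"jaw":1},{"dr":[0,0,0],"delta_pos":[0,0,-0.5],"jaw":1},{"dr":[0,0,0],"delta_pos":[0,0,0],"jaw":1},{"dr":[0,0,0],"delta_pos":[0,0,0],"jaw":1}]}';python3 plan.py 653,227,200,94
```

```text
time_s: 28.58
tcp_pos: [0.6069, -0.3394, 0.0329]
orientation: [-0.112, 3.138, -0.001]
force: [1.1, -0.3, -0.5]
finger_gap: 0.583
grasp_force: 51.9
t 28.6 tcp mm [ 606.9 -339.4   32.9] yaw 94.1 tilt [ 0.002 -0.001] gap 0.583
time_s: 29.25
tcp_pos: [0.6071, -0.3397, 0.2024]
orientation: [-0.111, 3.136, -0.003]
force: [-0.2, 0.0, -1.3]
finger_gap: 0.583
grasp_force: 52.4
t 29.2 tcp mm [ 607.1 -339.7  202.4] yaw 94.1 tilt [ 0.004 -0.002] gap 0.583
dr_z 0.01 shift units [-2.13 14.05  0.06] = 15 rows of [-0.142  0.937  0.004]
```

```bash
python3 -m pendant '{"targets":[{"dr":[0,0,0],"delta_pos":[-0.14,0.88,0],"jaw":1},{"dr":[0,0,0],"delta_pos":[-0.14,0.88,0],"jaw":1},{"dr":[0,0,0],"delta_pos":[-0.14,0.88,0],"jaw":1},{"dr":[0,0,0],"delta_pos":[-0.14,0.88,0],"jaw":1},{"dr":[0,0,0],"delta_pos":[-0.14,0.88,0],"jaw":1},{"dr":[0,0,0],"delta_pos":[-0.14,0.88,0],"jaw":1},{"dr":[0,0,0],"delta_pos":[-0.14,0.88,0],"jaw":1},{"dr":[0,0,0],"delta_pos":[-0.14,0.88,0],"jaw":1},{"dr":[0,0,0],"delta_pos":[-0.14,0.88,0],"jaw":1},{"dr":[0,0,0],"delta_pos":[-0.14,0.88,0],"jaw":1},{"dr":[0,0,0],"delta_pos":[-0.14,0.88,0],"jaw":1},{"dr":[0,0,0],"delta_pos":[-0.14,0.88,0],"jaw":1},{"dr":[0,0,0],"delta_pos":[-0.14,0.88,0],"jaw":1},{"dr":[0,0,0],"delta_pos":[-0.14,0.88,0],"jaw":1},{"dr":[0,0,0],"delta_pos":[-0.14,0.88,0],"jaw":1},{"dr":[0,0,0],"delta_pos":[-0.14,0.88,0],"jaw":1},{"dr":[0,0,0],"delta_pos":[0,0,0],"jaw":1},{"dr":[0,0,0],"delta_pos":[0,0,0],"jaw":1},{"dr":[0,0,0],"delta_pos":[0,0,0],"jaw":1}]}'; python3 plan.py 654.3,227,45,94.1
```

```text
time_s: 30.83
tcp_pos: [0.6548, 0.2282, 0.1981]
orientation: [0.112, -3.137, 0.003]
force: [-0.2, -0.7, -1.2]
finger_gap: 0.586
grasp_force: 52.5
t 30.8 tcp mm [654.8 228.2 198.1] yaw 94.1 tilt [-0.003 -0.002] gap 0.586
dr_z -0.0 shift units [ 0.01 -0.03  3.83] = 5 rows of [ 0.003 -0.006  0.766]
```

```bash
python3 -m pendant '{"targets":[{"dr":[0,0,0],"delta_pos":[0,-0.03,0.9],"jaw":1},{"dr":[0,0,0],"delta_pos":[0,0,0.9],"jaw":1},{"dr":[0,0,0],"delta_pos":[0,0,0.9],"jaw":1},{"dr":[0,0,0],"delta_pos":[0,0,0.7],"jaw":1},{"dr":[0,0,0],"delta_pos":[0,0,0.4],"jaw":1},{"dr":[0,0,0],"delta_pos":[0,0,0],"jaw":1},{"dr":[0,0,0],"delta_pos":[0,0,0],"jaw":1},{"dr":[0,0,0],"delta_pos":[0,0,0],"jaw":1}]}'; python3 -m pendant '{"targets":[{"dr":[0,0,0],"delta_pos":[0,0,0.05],"jaw":1},{"dr":[0,0,0],"delta_pos":[0,0,0],"jaw":1},{"dr":[0,0,0],"delta_pos":[0,0,0],"jaw":1}]}'
```

```text
time_s: 31.5
tcp_pos: [0.6568, 0.2267, 0.0491]
orientation: [-0.109, 3.138, -0.0]
force: [0.3, 0.4, -1.5]
finger_gap: 0.584
grasp_force: 52.6
time_s: 31.75
tcp_pos: [0.6563, 0.2278, 0.0468]
orientation: [-0.112, 3.138, 0.001]
force: [0.2, -0.2, -1.1]
finger_gap: 0.588
grasp_force: 52.6
```

```bash
python3 -m pendant '{"targets":[{"dr":[0,0,0],"delta_pos":[0.04,0,0.11],"jaw":1},{"dr":[0,0,0],"delta_pos":[0,0,0],"jaw":1},{"dr":[0,0,0],"delta_pos":[0,0,0],"jaw":1}]}'; python3 -m pendant '{"targets":[{"dr":[0,0,0],"delta_pos":[0,0,0.04],"jaw":1},{"dr":[0,0,0],"delta_pos":[0,0,0],"jaw":1},{"dr":[0,0,0],"delta_pos":[0,0,0],"jaw":1}]}'
```

```text
time_s: 32.0
tcp_pos: [0.6537, 0.2277, 0.0411]
orientation: [0.112, -3.139, 0.0]
force: [-0.1, -0.3, -2.0]
finger_gap: 0.588
grasp_force: 52.5
time_s: 32.25
tcp_pos: [0.6541, 0.2277, 0.0407]
orientation: [0.112, -3.139, -0.0]
force: [-2.9, -1.3, 6.2]
finger_gap: 0.588
grasp_force: 53.2
```

Contact. I'll release, rise and move away from the board to look.

```bash
python3 -m pendant '{"targets":[{"dr":[0,0,0],"delta_pos":[0,0,0],"jaw":-0.3},{"dr":[0,0,0],"delta_pos":[0,0,0],"jaw":-0.7},{"dr":[0,0,0],"delta_pos":[0,0,0],"jaw":-0.7},{"dr":[0,0,0],"delta_pos":[0,0,0],"jaw":-0.7},{"dr":[0,0,0],"delta_pos":[0,0,-0.4],"jaw":-0.7},{"dr":[0,0,0],"delta_pos":[0,0,-0.9],"jaw":-0.7},{"dr":[0,0,0],"delta_pos":[0,0,-0.9],"jaw":-0.7},{"dr":[0,0,0],"delta_pos":[0,0,-0.9],"jaw":-0.7},{"dr":[0,0,0],"delta_pos":[0,0,-0.9],"jaw":-0.7},{"dr":[0,0,0],"delta_pos":[0.2,-0.9,0],"jaw":-0.7},{"dr":[0,0,0],"delta_pos":[0.2,-0.9,0],"jaw":-0.7},{"dr":[0,0,0],"delta_pos":[0.2,-0.9,0],"jaw":-0.7},{"dr":[0,0,0],"delta_pos":[0.2,-0.9,0],"jaw":-0.7},{"dr":[0,0,0],"delta_pos":[0.2,-0.9,0],"jaw":-0.7},{"dr":[0,0,0],"delta_pos":[0.2,-0.9,0],"jaw":-0.7},{"dr":[0,0,0],"delta_pos":[0.2,-0.9,0],"jaw":-0.7},{"dr":[0,0,0],"delta_pos":[0.2,-0.9,0],"jaw":-0.7},{"dr":[0,0,0],"delta_pos":[0.2,-0.9,0],"jaw":-0.7},{"dr":[0,0,0],"delta_pos":[0,0,0],"jaw":-0.7},{"dr":[0,0,0],"delta_pos":[0,0,0],"jaw":-0.7}]}'; python3 - <<'E'
from workcell import bot
from meas import *
for n in "top","scene":
    im=bot.get_image(n);P=cloud(im)
    print(n,"short",top_rect(P,(.533,.142),.043,.02),"\n tin",top_rect(P,(.651,.227),.04,.025),"\n dress",top_rect(P,(.528,.218),.05,.065),"\n jar",top_rect(P,(.74,.03),.035,.02),"\n bowl",top_rect(P,(.447,-.09),.05,.012))
    Q=P[(P[...,2]>.045)&(P[...,2]<.065)&(abs(P[...,0]-.528)<.08)&(abs(P[...,1]-.22)<.04)];print(" long",cv2.minAreaRect((Q[:,:2]*1000).astype(np.float32)))
    Q=P[(P[...,2]>.025)&(P[...,2]<.062)&(abs(P[...,0]-.528)<.085)&(abs(P[...,1]-.22)<.04)];print(" base",cv2.minAreaRect((Q[:,:2]*1000).astype(np.float32)))
im=bot.get_image("scene")["frame"][150:320,320:600]
cv2.imwrite("pics/s6.png",cv2.resize(im,None,fx=2.6,fy=2.6))
E
```

```text
time_s: 33.92
tcp_pos: [0.6047, -0.1043, 0.1998]
orientation: [0.103, -3.14, 0.002]
force: [-0.5, 0.7, 0.7]
finger_gap: 0.847
grasp_force: 0.0
top short {'c': (532.6, 143.2), 'size': (82.8, 35.7), 'ang': 5.3, 'z': np.float64(31.9), 'n': 365} 
 tin {'c': (651.5, 228.0), 'size': (50.4, 50.1), 'ang': 45.0, 'z': np.float64(53.7), 'n': 273} 
 dress {'c': (528.9, 218.9), 'size': (42.0, 30.5), 'ang': 3.3, 'z': np.float64(79.5), 'n': 178} 
 jar {'c': (740.5, 29.8), 'size': (38.6, 37.4), 'ang': -14.2, 'z': np.float64(74.7), 'n': 169} 
 bowl {'c': (414.8, -82.9), 'size': (55.6, 45.8), 'ang': -67.0, 'z': np.float64(693.9), 'n': 1080}
 long ((528.603271484375, 218.46917724609375), (129.7880096435547, 46.78974914550781), 4.4524149894714355)
 base ((527.8453369140625, 217.83639526367188), (150.48411560058594, 56.610595703125), 4.088289737701416)
scene short {'c': (534.0, 141.9), 'size': (83.6, 38.0), 'ang': 4.9, 'z': np.float64(33.6), 'n': 326} 
 tin {'c': (652.1, 228.9), 'size': (55.0, 50.0), 'ang': -58.6, 'z': np.float64(55.7), 'n': 278} 
 dress {'c': (531.2, 217.9), 'size': (44.7, 33.0), 'ang': 0.3, 'z': np.float64(81.9), 'n': 148} 
 jar {'c': (742.5, 29.0), 'size': (40.7, 39.6), 'ang': -63.8, 'z': np.float64(76.2), 'n': 214} 
 bowl {'c': (477.7, -98.3), 'size': (81.4, 36.2), 'ang': 64.8, 'z': np.float64(645.4), 'n': 319}
 long ((528.938720703125, 218.6952362060547), (138.32020568847656, 50.82234191894531), 3.7565200328826904)
 base ((530.9515380859375, 214.10540771484375), (153.05946350097656, 57.126487731933594), 6.909188270568848)
```

View pics/s6.png

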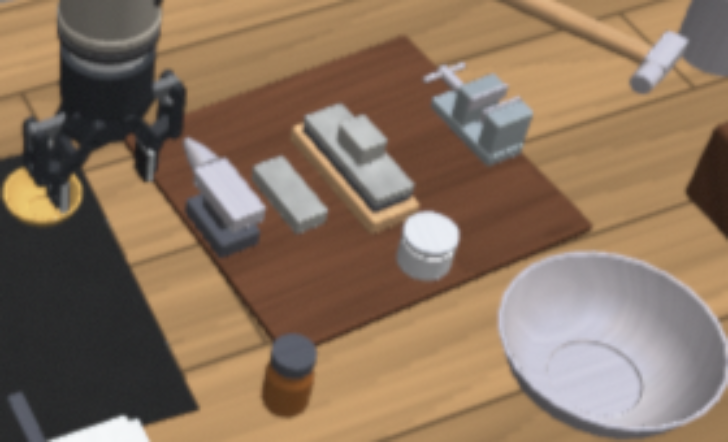

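The picture shows everything in place: stack at crop (357,165), middle stone (290,193), tin (428,243), and the jar and bowl untouched. The measured distances are all in tolerance, so I'll hand in.

```bash
python3 -c "
from workcell import bot
print(bot.hand_in())"
```

```text
the job is handed in; nothing more can be done
None
```

The sharpening station is set out and handed in at about 34 s of the 128 s; my final camera check put all five pieces within tolerance and showed the bowl and jar standing where they were, but the hand-in returned no verdict.

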